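# Find the carving stand's hidden lock hole by feel and push the locking rod home

### The arm

A 7-joint arm with a two-finger parallel gripper is mounted at the origin on the work surface. World frame = base frame: x ahead of the robot, y to its left, z up, the work surface at z = 0. Lengths are in m, angles in rad, forces in N, time in s.
With the tool pointing down it reaches from about 0.4 to 0.85 m from the base axis. Payload 10.4 kg.
Tool frame: the origin (TCP) lies on the centre line of the jaws, within the pads' length; the fingertips stand 22 mm ahead of it and the grasp point (between the pads) lies 3 mm ahead of it; z points along the fingers, y is the line along which they close (so a half turn about z gives the same grasp; the last joint's range is limited). The gripper opens to 87 mm and grips with 3 to 60 N. Pads are 19 mm wide; open, the fingers measure 117 mm over their backs; the gripper's body (75 mm by 190 mm) begins 51 mm behind the grasp point.
Start: joints at [-1.296, 0.332, -0.065, 1.46, 0.022, 1.35, -0.088], TCP at [0.183, 0.598, 0.245] pointing down, gripper open.
Joint ranges: [-2.6, 2.6], [-0.5, 2.12], [-1.47, 1.34], [0.16, 2.42], [-1.27, 4.41], [0.06, 2.06], [-2.6, 2.6]. Speed limits (rad/s): [2.22, 2.22, 2.79, 2.79, 3.14, 3.14, 3.14].

### API

Orientations are given as a unit quaternion [x, y, z, w].
In Python, from bench import r gives the robot as it stands.
- The arm moves only by the tool jog_arm, called after "Call:" by a JSON object that holds its "fn" and its "kwargs". Schema: {"type":"object","properties":{"ticks":{"type":"array","items":{"type":"object","properties":{"pos":{"type":"array","items":{"type":"number"},"minItems":3,"maxItems":3},"yaw":{"type":"number"},"aperture":{"type":"number"}},"additionalProperties":false,"required":["aperture"]},"minItems":1,"maxItems":12},"grip_n":{"type":"number"},"only":{"type":"string"},"quiet":{"type":"boolean"},"lines":{"type":"string"}},"required":["ticks"],"additionalProperties":false}. ticks is a list of rows, 1 to 12 of them, each an object with the fields pos (a list: dx, dy, dz in fractions of the full range, 1 being 0.6 m), yaw (a turn about the tool's z in shares of 4 rad (1.0 is 4 rad)), aperture (the finger opening in m); a field left out counts as zero (the opening has to be given); each row is the pose to reach, as a shift and turn from the pose commanded when the call began, along the tool's axes at that moment; what a row does not reach only later rows make up. A row lasts 1/10 s, in which the tool goes at most 0.05 m and 0.15 rad, less where a joint would pass 70% of its speed; a pose out of reach is approached as far as the arm can. The fingers move at their own pace and stop on an object; grip_n is the grip in N (left out, the last holds). Time passes only in rows, so rows that do not move let the fingers close. The tool returns the time, the measured TCP pose, the force, the opening and the grip force at its end. only (a regular expression) keeps the lines of the reply that match it, lines (a string "A,B") keeps lines A to B, and quiet returns only ok. Input that does not fit is refused with a message, and nothing moves.
- r.read_state(): the state, without advancing time (a new reading comes with each control period).
- r.camera(name): name is "scene" or "top" or "wrist"; returns a dict with "img" (480x640x3 uint8, red, green, blue), "fx", "fy", "cx", "cy" (pixels), "pose" (4x4, takes a point from camera to world coordinates). Camera axes: x right, y down, z forward; pixel columns grow to the right and rows downward; lengths in m; the calibration is good to about 2 mm. The wrist camera is an equidistant fisheye: a pixel r from the principal point sees the ray r / f radians off the axis. A picture is of the moment at which its call begins. There is no depth.
- r.close_job(): hands the job in; it is judged then, once.
The state is a dict: "time": time; "joint_positions": joint angles; "joint_vel": joint speeds; "joint_torque": joint torques, N m; "ee_pos": TCP position; "eef_rot": TCP orientation; "ft_force": force on the tool from outside, world axes, zero at the start; "torque": the same for the moment, N m; "width": finger opening in m; "grip_force": force on a finger pad.
Only numpy, scipy, OpenCV 4.12 (cv2) and the standard library are available. Lean on these libraries where they do the work, as an engineer would, in place of code of your own. Each camera call takes 0.05 s, during which the arm holds its last target. There are 200 camera calls.

### The job

Pick up the locking rod and put its steel pin into the gap at the front of the carving stand. The lock hole in the face at the back of the gap cannot be seen and has to be found by feel, sweeping the pin along that face; then push the rod fully home and let go, leaving it in the hole. Do not ram the rod against the stand, and leave the other tools on the bench where they are.

Things in the scene. Friction and masses are not known exactly. Their poses are not given: they have to be found in the camera images.
- rod: locking rod lying level on the bench: wooden handle with flat sides, 80 long x 26 wide x 30 mm high, brass butt plate at its rear end; a round steel pin, 14 mm diameter, 120 mm long, sticks out of its front end. 200 mm overall, 0.17 to 0.29 kg. Origin: middle of the handle's underside; +x along the pin to its tip, z up. Handle x = -40 to +40 mm, pin axis at z = 15 mm
- rod_tip (a point): centre of the pin's end face, at x = 160, y = 0, z = 15 mm in the rod's frame (axes as the rod's). The pin's last 7 mm taper to 9 mm diameter
- rod_grip (a point): near the rod's balance point, where to grip it: mid-height of the handle, at x = 10, y = 0, z = 15 mm in the rod's frame, so 150 mm behind the tip
- stand: carving stand fixed to the bench: low wooden housing 294 wide (y) x 210 deep (x) x 100 mm high, a half-carved piece clamped on its roof (up to 200 mm high, at least 80 mm behind the front edge). Origin: on the bench under the middle of the hidden face; +x goes level into the stand, square to that face; housing x = -40 to +170 mm; z up. Nothing over 25 mm high lies in front of it
- gap (a point): mouth of the level letterbox gap in the stand's front: middle of the opening, 66 mm above the bench (stand x = -40 mm). The gap is 124 mm wide (y = -62 to +62), from 55 to 82 mm above the bench, and 40 mm deep; axes as the stand's
- face (a point): middle of the flat upright steel face that closes the back of the gap (stand x = 0), 66 mm up. NOT the hole. The lock hole in this face is rectangular, 20 wide (y) x 20 mm high, 45 mm deep with a solid bottom; its centre is 66 mm up and anywhere from y = -36 to +36 mm, not reported. The rest of the face is solid, rigid and does not move; there is no other opening
- gouge: a bystander: carving gouge with wooden handle, 215 mm long, lying on the bench. Origin: on the bench under the front end of the handle.
- chisel: a bystander: wide chisel with wooden handle, 215 mm long, lying on the bench. Origin: on the bench under the front end of the handle.
- mallet: a bystander: round wooden mallet standing on its head, 250 mm tall, 92 mm across. Origin: the centre of its underside.
- jar: a bystander: amber jar with black cap, 95 mm tall, 72 mm across. Origin: the centre of its underside.
- glue: a bystander: plain yellow bottle, 170 mm tall, 60 mm across. Origin: the centre of its underside.
- stone: a bystander: grey sharpening stone, 200 x 70 x 28 mm, lying flat. Origin: the centre of its underside.
- brush_tin: a bystander: metal tin, 72 mm across, 100 mm tall, with brushes standing in it to 210 mm. Origin: the centre of its underside.
- offcut: a bystander: offcut of wood, 130 x 75 x 45 mm. Origin: the centre of its underside.

How it is judged:
By the outcome, as a careful person would: the job done as asked, in the order asked, and still so for the second after the job is handed in, with the robot touching nothing.
It also fails if it takes over 45 s, if anything falls off the work surface, if the arm or the gripper's body presses on something with over 40 N, if the wrist force passes 120 N, or if a joint passes its speed limit or range.

## Working session

There is one attempt and no reset: what is moved stays moved. The work goes in short steps, Python scripts to look and compute and a tool call to move; the robot and the scene stay as the last step left them, time stands still between calls to the robot, and variables do not carry over. Pictures are saved under pics/ and viewed, at most 10 in all, crops included, and the job is handed in when it is done.

```bash
ls; mkdir -p pics; python3 - <<'E'
from bench import r
import cv2,numpy as np
for n in ("scene","top","wrist"):
    c=r.camera(n); cv2.imwrite(f"pics/{n}0.png",c["img"][:,:,::-1]); print(n,c["fx"],c["fy"],c["cx"],c["cy"],np.round(c["pose"],3).tolist())
s=r.read_state(); print(s["time"],s["ee_pos"],s["eef_rot"],s["width"])
E
```

```text
bench.py
pics
scene 519.6734362133042 519.6734362133042 316.5718253526588 240.69385012616308 [[-0.602, 0.633, -0.486, 1.176], [0.798, 0.48, -0.364, 0.462], [0.003, -0.607, -0.795, 1.081], [0.0, 0.0, 0.0, 1.0]]
top 484.1809521867413 484.1809521867413 329.4565527994132 236.98242542743284 [[0.08, -0.972, 0.22, 0.267], [-0.997, -0.079, 0.013, 0.001], [0.005, -0.22, -0.975, 1.422], [0.0, 0.0, 0.0, 1.0]]
wrist 371.64829954431775 371.64829954431775 313.6902792784527 242.6306649312091 [[0.294, 0.913, 0.282, 0.104], [0.956, -0.28, -0.088, 0.621], [-0.001, 0.296, -0.955, 0.383], [0.0, 0.0, 0.0, 1.0]]
0.15 [0.18331049 0.59724826 0.24392682] [ 1.48337373e-01  9.88936668e-01 -5.36167251e-04 -5.19447226e-05] 0.08728948413961274
```

View pics/scene0.png

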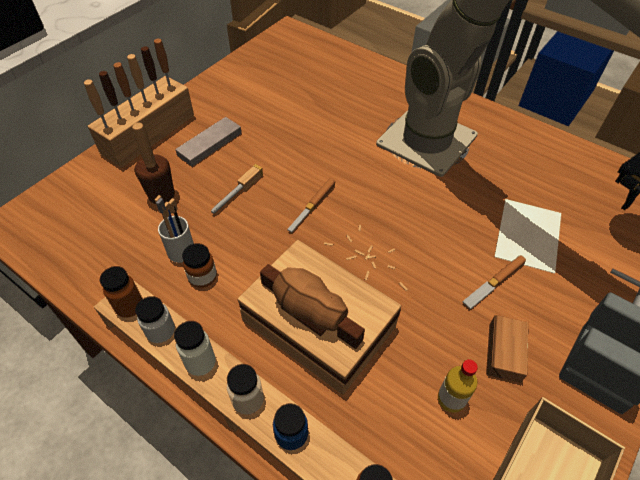

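View pics/top0.png

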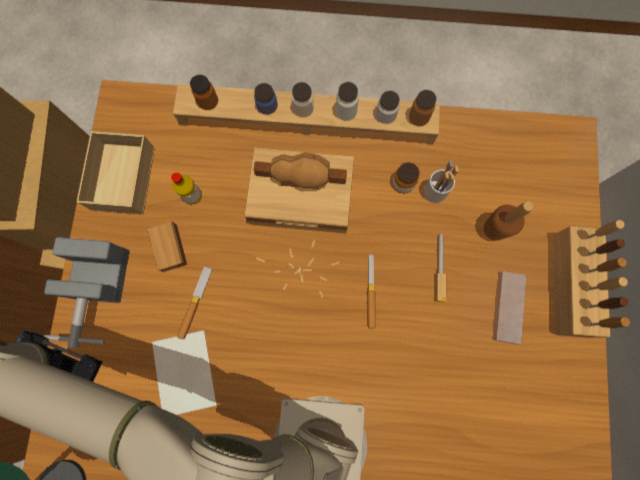

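The scene and top views show the stand (top ~(300,190)) and three candidate tools: top (440,265), (371,290) and (195,300). I'll zoom in to tell which is the rod.

```bash
python3 - <<'E'
import cv2,numpy as np
t=cv2.imread("pics/top0.png"); s=cv2.imread("pics/scene0.png")
f=lambda im,x,y,w,h,k:cv2.resize(im[y:y+h,x:x+w],None,fx=k,fy=k,interpolation=cv2.INTER_CUBIC)
a=f(t,355,225,100,110,3.6);a=a[:396,:360]; b=f(s,205,155,140,90,3.1)
c=f(t,235,140,130,100,3.1); d=f(s,450,245,85,70,4)
o=np.zeros((600,800,3),np.uint8)
for im,x,y in((a,0,0),(b,362,0),(c,362,282),(d,0,400)):
    h=min(im.shape[0],600-y);w=min(im.shape[1],800-x);o[y:y+h,x:x+w]=im[:h,:w]
cv2.imwrite("pics/z1.png",o)
E
```

```text
(no output)
```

View pics/z1.png

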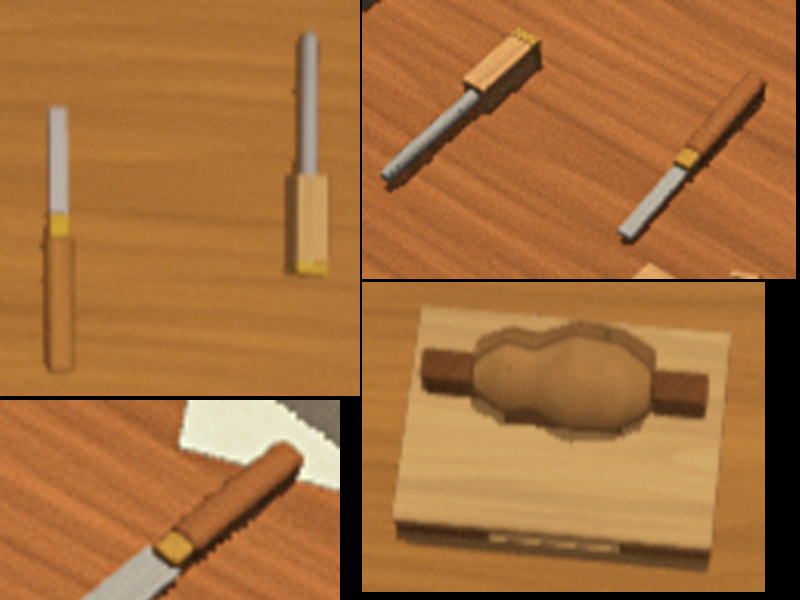

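The rod is the light-handled tool: in the top view its tip is at ~(440.8,234) and its butt at ~(441.7,299). The other two are knife-shaped bystanders. The stand's gap faces the robot. I'll fit rod and stand poses from both views.

```bash
cat > h.py <<'E'
import numpy as np
from scipy.optimize import least_squares
from scipy.spatial.transform import Rotation as R
def proj(c,P):
    q=(np.asarray(P)-c["pose"][:3,3])@c["pose"][:3,:3]
    if c.get("fish"):
        rr=np.hypot(q[:,0],q[:,1]); k=np.arctan2(rr,q[:,2])/rr
        return np.c_[c["cx"]+c["fx"]*q[:,0]*k,c["cy"]+c["fy"]*q[:,1]*k]
    return np.c_[c["cx"]+c["fx"]*q[:,0]/q[:,2],c["cy"]+c["fy"]*q[:,1]/q[:,2]]
def place(p,P):
    return np.asarray(P)@R.from_euler("z",p[3]).as_matrix().T+p[:3]
def fit(obs,p0):  # obs: list of (cam, model pts, px)
    f=lambda p:np.concatenate([(proj(c,place(p,P))-px).ravel() for c,P,px in obs])
    s=least_squares(f,p0,loss="soft_l1",f_scale=1.); return s.x,f(s.x).reshape(-1,2)
E
python3 - <<'E'
from bench import r
from h import *
T=r.camera("top");S=r.camera("scene")
b=lambda x,y:((x-362)/3.1+205,y/3.1+155)
a=lambda x,y:(x/3.6+355,y/3.6+225)
h=.147
st=[[-.04,h,.1],[-.04,-h,.1],[.17,h,.1],[.17,-h,.1]]
p,e=fit([(T,st,[(246,217.4),(347.6,225.8),(254.4,148.4),(354,156.5)]),(S,st,[(400,310),(298,242),(347,377),(240,300)])],[.6,0,0,0])
print("stand",p.round(4),e.round(1).tolist())
rt=[[.04,.013,.03],[.04,-.013,.03],[-.04,.013,.03],[-.04,-.013,.03],[.16,0,.015]]
p,e=fit([(T,rt,[a(297,175),a(327,175),a(298,271),a(327,271),a(310,34)]),(S,rt,[b(485,93),b(464,83),b(541,41),b(518,30),b(387,178)])],[.4,-.3,0,0])
print("rod",p.round(4),e.round(1).tolist())
E
```

```text
stand [ 0.6422  0.1173 -0.0102 -0.0148] [[-1.7, 0.0], [-0.3, 1.2], [-0.6, 0.3], [-0.5, 1.2], [0.8, -3.2], [-1.3, -0.9], [-2.6, 2.3], [-3.6, 0.8]]
rod [ 0.4585 -0.3132 -0.0029  0.0259] [[-0.9, -0.2], [-0.3, 0.3], [-1.3, 0.8], [-0.3, 1.3], [-1.1, 0.2], [-0.9, -0.2], [-1.2, -0.9], [-0.7, -0.0], [-0.3, -0.2], [-1.3, 0.6]]
```

```bash
cat > d.py <<'E'
# print the tool-axis shift from the measured TCP pose to a world target (x y z yaw_of_tool_y)
import sys
from bench import r
from h import *
s=r.read_state(); M=R.from_quat(s["eef_rot"]).as_matrix()
t=np.array(list(map(float,sys.argv[1:4])))
y=np.arctan2(M[1,1],M[0,1]); dy=(float(sys.argv[4])-y+np.pi/2)%np.pi-np.pi/2
print("shift",((t-s["ee_pos"])@M).round(4),"turn",round(-dy,4),"pos",s["ee_pos"].round(4),"q7",s["joint_positions"].round(2),"F",s["ft_force"].round(1),"t",s["time"])
E
python3 d.py 0.43 0.13 0.26 1.58
```

```text
shift [-0.3729 -0.3744 -0.0156] turn -0.307 pos [0.1833 0.5974 0.2442] q7 [-1.3   0.33 -0.06  1.46  0.02  1.35 -0.09] F [0.8 0.8 0.4] t 0.25
```

The manual's scale: shifts go in shares of 0.6 m and turns go in shares of 4 rad. Converting my numbers, -0.374 m / 0.6 = -0.6233, -0.373 m / 0.6 = -0.6217, -0.307 rad / 4 = -0.0768.

Call:
{"fn": "jog_arm", "kwargs": {"ticks": [{"pos":[-0.0567,-0.0567,-0.025],"yaw":-0.0075,"aperture":0.087},{"pos":[-0.1133,-0.1133,-0.0267],"yaw":-0.015,"aperture":0.087},{"pos":[-0.17,-0.17,-0.0267],"yaw":-0.0225,"aperture":0.087},{"pos":[-0.2267,-0.2267,-0.0267],"yaw":-0.03,"aperture":0.087},{"pos":[-0.2833,-0.2833,-0.0267],"yaw":-0.0375,"aperture":0.087},{"pos":[-0.34,-0.34,-0.0267],"yaw":-0.045,"aperture":0.087},{"pos":[-0.3967,-0.3967,-0.0267],"yaw":-0.0525,"aperture":0.087},{"pos":[-0.4533,-0.4533,-0.0267],"yaw":-0.06,"aperture":0.087},{"pos":[-0.51,-0.51,-0.0267],"yaw":-0.0675,"aperture":0.087},{"pos":[-0.5667,-0.5667,-0.0267],"yaw":-0.075,"aperture":0.087},{"pos":[-0.6217,-0.6233,-0.0267],"yaw":-0.0768,"aperture":0.087},{"pos":[-0.6217,-0.6233,-0.0267],"yaw":-0.0768,"aperture":0.087}]}}

```text
time: 1.45
ee_pos: [0.4325, 0.1245, 0.2609]
eef_rot: [-0.0, 1.0, -0.0, 0.001]
ft_force: [-0.8, 1.7, 1.0]
width: 0.0869
grip_force: 0.0
```

```bash
python3 - <<'E'
from bench import r
import cv2,numpy as np
c=r.camera("wrist"); cv2.imwrite("pics/w1.png",c["img"][:,:,::-1]); np.save("w1.npy",c["pose"])
E
python3 d.py 0.4685 -0.313 0.18 1.597
```

```text
shift [-0.0357 -0.4409  0.0806] turn -0.0227 pos [0.4312 0.1277 0.2607] q7 [-0.77 -0.09  0.37  1.89  0.03  1.34  1.16] F [-0.7  0.3 -0.5] t 1.5
```

View pics/w1.png

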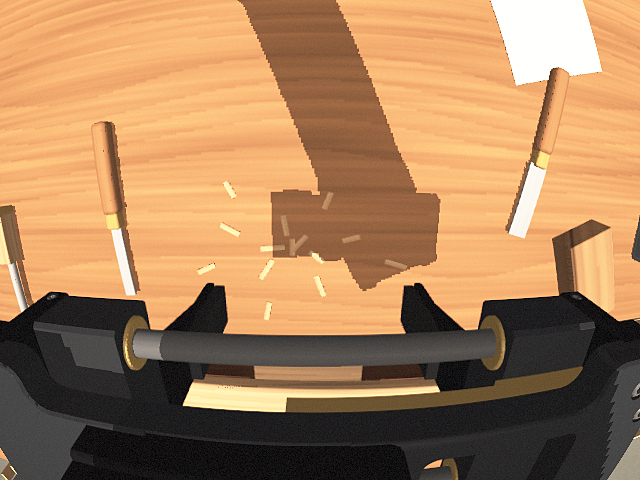

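The wrist view shows the gap's lit opening at ~(252–362,373) and the rod at the far left. I'll go above the rod.

To row units: -0.441 m / 0.6 = -0.735, -0.18 m / 0.6 = -0.3, -0.023 rad / 4 = -0.0058.

Call:
{"fn": "jog_arm", "kwargs": {"ticks": [{"pos":[-0.0067,-0.075,0.0133],"yaw":-0.005,"aperture":0.087},{"pos":[-0.0133,-0.15,0.0267],"yaw":-0.0058,"aperture":0.087},{"pos":[-0.02,-0.225,0.04],"yaw":-0.0058,"aperture":0.087},{"pos":[-0.0267,-0.3,0.0533],"yaw":-0.0058,"aperture":0.087},{"pos":[-0.0333,-0.375,0.0667],"yaw":-0.0058,"aperture":0.087},{"pos":[-0.04,-0.45,0.08],"yaw":-0.0058,"aperture":0.087},{"pos":[-0.0467,-0.525,0.0933],"yaw":-0.0058,"aperture":0.087},{"pos":[-0.0533,-0.6,0.1067],"yaw":-0.0058,"aperture":0.087},{"pos":[-0.0567,-0.675,0.12],"yaw":-0.0058,"aperture":0.087},{"pos":[-0.06,-0.735,0.135],"yaw":-0.0058,"aperture":0.087},{"pos":[-0.06,-0.735,0.135],"yaw":-0.0058,"aperture":0.087},{"pos":[-0.06,-0.735,0.135],"yaw":-0.0058,"aperture":0.087}]}}

```text
time: 2.7
ee_pos: [0.4703, -0.3097, 0.1788]
eef_rot: [-0.016, 1.0, 0.0, -0.001]
ft_force: [-0.4, 0.4, 0.2]
width: 0.0871
grip_force: 0.0
```

```bash
python3 - <<'E'
from bench import r
import cv2,numpy as np
c=r.camera("wrist"); cv2.imwrite("pics/w2.png",c["img"][:,:,::-1]); np.save("w2.npy",c["pose"])
E
python3 d.py 0.4685 -0.313 0.018 1.597
```

```text
shift [ 0.0024 -0.0043  0.1611] turn 0.0072 pos [ 0.4708 -0.3087  0.1791] q7 [-0.21  0.32  0.86  1.75 -0.26  1.19  2.32] F [-1.   0.4  0.8] t 2.75
```

View pics/w2.png

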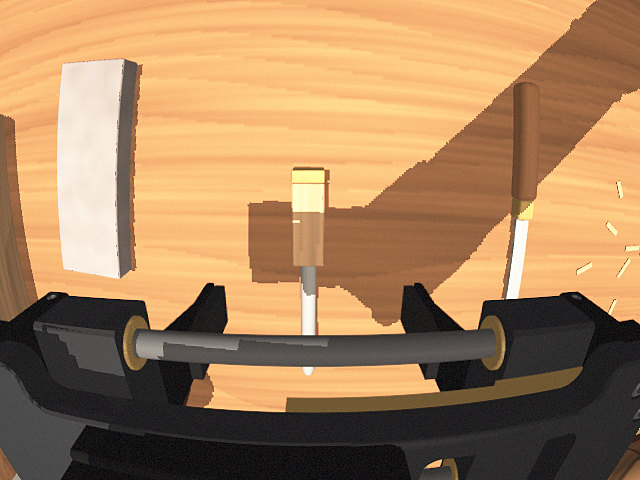

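The wrist view shows the rod centred: handle front corners (294,265) and (323,265), tip (308,373), butt at ~(292–327,170–184). I'll refine the pose with this view.

```bash
python3 - <<'E'
from bench import r
from h import *
T=r.camera("top");S=r.camera("scene");W=r.camera("wrist");W["fish"]=1;W["pose"]=np.load("w2.npy")
b=lambda x,y:((x-362)/3.1+205,y/3.1+155)
a=lambda x,y:(x/3.6+355,y/3.6+225)
rt=[[.04,.013,.03],[.04,-.013,.03],[-.04,.013,.03],[-.04,-.013,.03],[.16,0,.015]]
wr=rt[:2]+[rt[4]]; wp=[(323,265.5),(294,265.5),(308,374)]
oT=(T,rt,[a(297,175),a(327,175),a(298,271),a(327,271),a(310,34)]);oS=(S,rt,[b(485,93),b(464,83),b(541,41),b(518,30),b(387,178)])
for o in ([oT,oS],[oT,oS,(W,wr,wp)],[(W,wr,wp),oS]):
    p,e=fit(o,[.46,-.313,0,0]); print(p.round(4),e.round(1).tolist())
    print(proj(W,place(p,rt)).round(1).tolist())
# stand with wrist w1: roof front edge points
W["pose"]=np.load("w1.npy")
for q in[(0.6422,.1173,0,-.0148)]:
    print(proj(W,place(q,[[-.04,.147,.1],[-.04,-.147,.1],[-.04,.062,.082],[-.04,-.062,.082],[-.04,.062,.055],[-.04,-.062,.055]])).round(1).tolist())
E
python3 -c "
import cv2;im=cv2.imread('pics/w1.png')[355:415,170:450];cv2.imwrite('pics/w1c.png',cv2.resize(im,None,fx=2.8,fy=2.8,interpolation=2))"
```

```text
[ 0.4585 -0.3132 -0.0029  0.0259] [[-0.9, -0.2], [-0.3, 0.3], [-1.3, 0.8], [-0.3, 1.3], [-1.1, 0.2], [-0.9, -0.2], [-1.2, -0.9], [-0.7, -0.0], [-0.3, -0.2], [-1.3, 0.6]]
[[325.2, 266.2], [294.2, 266.0], [326.6, 170.2], [293.4, 170.1], [309.7, 371.2]]
[ 0.4584 -0.3137 -0.003   0.0192] [[-0.7, -0.1], [-0.0, 0.4], [-1.3, 0.8], [-0.3, 1.4], [-0.6, 0.3], [-1.1, -0.3], [-1.4, -1.1], [-0.8, -0.0], [-0.3, -0.3], [-1.7, 0.3], [1.3, 0.6], [-0.7, 0.3], [0.1, -2.9]]
[[324.3, 266.1], [293.3, 265.8], [326.3, 170.2], [293.1, 169.8], [308.1, 371.1]]
[ 0.4581 -0.3132 -0.0029  0.0158] [[1.8, 0.4], [-0.2, -0.1], [0.2, -3.1], [-0.9, -0.3], [-1.2, -1.1], [-0.5, -0.0], [-0.1, -0.3], [-1.6, 0.2]]
[[324.8, 265.9], [293.8, 265.4], [327.2, 169.9], [294.0, 169.4], [308.2, 370.9]]
[[444.4, 386.0], [171.1, 381.7], [365.2, 379.6], [250.1, 377.8], [362.5, 365.2], [253.5, 363.5]]
```

View pics/w1c.png

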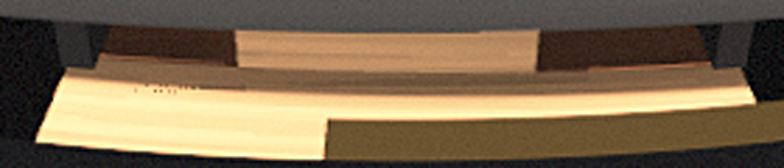

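```bash
python3 d.py 0.4684 -0.3134 0.025 1.590
```

```text
shift [ 0.003  -0.0051  0.1547] turn 0.0155 pos [ 0.4711 -0.3084  0.1797] q7 [-0.22  0.31  0.86  1.75 -0.26  1.19  2.32] F [-0.4 -0.3 -0.4] t 2.9
```

To row units: 0.11 m / 0.6 = 0.1833, 0.08 m / 0.6 = 0.1333, 0.015 rad / 4 = 0.0038.

Call:
{"fn": "jog_arm", "kwargs": {"ticks": [{"pos":[0.005,-0.0083,0.0667],"yaw":0.0038,"aperture":0.087},{"pos":[0.005,-0.0083,0.1333],"yaw":0.0038,"aperture":0.087},{"pos":[0.005,-0.0083,0.1833],"yaw":0.0038,"aperture":0.087},{"pos":[0.005,-0.0083,0.1833],"yaw":0.0038,"aperture":0.087}]}}

```text
time: 3.3
ee_pos: [0.466, -0.3126, 0.0665]
eef_rot: [-0.009, 1.0, 0.002, -0.002]
ft_force: [-0.4, 0.6, -0.7]
width: 0.087
grip_force: 0.0
```

```bash
python3 d.py 0.4684 -0.3134 0.025 1.590
```

```text
shift [-0.0025 -0.001   0.0415] turn -0.0002 pos [ 0.466  -0.3126  0.0665] q7 [-0.13  0.46  0.78  1.85 -0.39  0.99  2.41] F [-0.4  0.6 -0.7] t 3.3
```

To row units: 0.037 m / 0.6 = 0.0617, 0.02 m / 0.6 = 0.0333.

Call:
{"fn": "jog_arm", "kwargs": {"ticks": [{"pos":[-0.0033,-0.0017,0.0333],"aperture":0.087},{"pos":[-0.0033,-0.0017,0.0617],"aperture":0.087},{"pos":[-0.0033,-0.0017,0.0617],"aperture":0.087},{"pos":[-0.0033,-0.0017,0.0617],"aperture":0.087}]}}

```text
time: 3.7
ee_pos: [0.4698, -0.3161, 0.0333]
eef_rot: [-0.009, 1.0, -0.0, 0.0]
ft_force: [0.1, 0.5, 0.2]
width: 0.0868
grip_force: 0.0
```

```bash
python3 d.py 0.4684 -0.3134 0.025 1.590;  python3 -c "
from bench import r
for i in range(3): r.camera('top');s=r.read_state();print(s['ee_pos'],s['ft_force'])"
```

```text
shift [0.0013 0.0027 0.0083] turn -0.0017 pos [ 0.4698 -0.3161  0.0333] q7 [-0.1   0.52  0.75  1.86 -0.44  0.93  2.44] F [0.1 0.5 0.2] t 3.7
[ 0.46997371 -0.31637067  0.03362924] [-0.4786708   0.01389621  0.28691782]
[ 0.47004423 -0.3164151   0.03368121] [ 0.89272802 -0.18689432 -0.8675613 ]
[ 0.47000042 -0.31643114  0.03358472] [-0.31904703 -0.48376025 -0.10518185]
```

To row units: 0.008 m / 0.6 = 0.0133, 0.003 m / 0.6 = 0.005.

Call:
{"fn": "jog_arm", "kwargs": {"ticks": [{"pos":[0.0017,0.005,0.0133],"aperture":0.087},{"pos":[0.0017,0.005,0.0133],"aperture":0.087},{"pos":[0.0017,0.005,0.0133],"aperture":0.087}]}}

```text
time: 4.15
ee_pos: [0.4683, -0.3129, 0.0243]
eef_rot: [-0.009, 1.0, 0.0, -0.0]
ft_force: [0.7, 0.5, -0.1]
width: 0.0869
grip_force: 0.0
```

```bash
python3 d.py 0.4684 -0.3134 0.025 1.590
```

```text
shift [-0.0001 -0.0005 -0.0007] turn -0.0018 pos [ 0.4683 -0.3129  0.0243] q7 [-0.09  0.53  0.74  1.87 -0.45  0.91  2.45] F [ 0.7  0.5 -0.1] t 4.15
```

Call:
{"fn": "jog_arm", "kwargs": {"ticks": [{"aperture":0.05},{"aperture":0.02},{"aperture":0.02},{"aperture":0.02},{"aperture":0.02},{"aperture":0.02},{"aperture":0.02}], "grip_n": 40}}

```text
time: 4.85
ee_pos: [0.4684, -0.3132, 0.0245]
eef_rot: [-0.009, 1.0, 0.0, 0.0]
ft_force: [-0.3, -0.3, 0.3]
width: 0.0388
grip_force: 0.0
```

```bash
python3 d.py 0.4684 -0.3134 0.076 1.590
```

```text
shift [ 0.     -0.0002 -0.0515] turn -0.002 pos [ 0.4684 -0.3132  0.0245] q7 [-0.09  0.53  0.74  1.87 -0.45  0.91  2.45] F [-0.3 -0.3  0.3] t 4.85
```

Call:
{"fn": "jog_arm", "kwargs": {"ticks": [{"aperture":0.02},{"aperture":0.02},{"aperture":0.02},{"aperture":0.02},{"aperture":0.02}], "grip_n": 40}}

```text
time: 5.35
ee_pos: [0.4684, -0.3133, 0.0245]
eef_rot: [-0.009, 1.0, -0.0, 0.0]
ft_force: [1.1, -0.2, -0.9]
width: 0.026
grip_force: 40.0
```

```bash
python3 d.py 0.4684 -0.3134 0.12 1.590
```

```text
shift [-0.     -0.0001 -0.0955] turn -0.0021 pos [ 0.4684 -0.3133  0.0245] q7 [-0.09  0.53  0.74  1.87 -0.45  0.91  2.45] F [ 1.1 -0.2 -0.9] t 5.35
```

To row units: -0.095 m / 0.6 = -0.1583, 0.04 m / 0.6 = 0.0667.

Call:
{"fn": "jog_arm", "kwargs": {"ticks": [{"pos":[0,0,-0.0333],"aperture":0.02},{"pos":[0,0,-0.0833],"aperture":0.02},{"pos":[0.0167,0,-0.1417],"aperture":0.02},{"pos":[0.05,0,-0.1583],"aperture":0.02},{"pos":[0.0667,0,-0.1583],"aperture":0.02},{"pos":[0.0667,0,-0.1583],"aperture":0.02}]}}

```text
time: 5.95
ee_pos: [0.4271, -0.3136, 0.1189]
eef_rot: [-0.008, 1.0, 0.001, -0.0]
ft_force: [0.4, -0.5, -1.7]
width: 0.0259
grip_force: 40.0
```

```bash
python3 d.py 0.43 0.0804 0.12 1.556
```

```text
shift [-0.0092  0.3939 -0.0005] turn 0.0307 pos [ 0.4271 -0.3136  0.1189] q7 [-0.2   0.31  0.87  1.9  -0.27  1.06  2.37] F [ 0.4 -0.5 -1.7] t 5.95
```

To row units: 0.394 m / 0.6 = 0.6567, 0.38 m / 0.6 = 0.6333, 0.03 rad / 4 = 0.0075.

Call:
{"fn": "jog_arm", "kwargs": {"ticks": [{"pos":[0,0.05,0],"yaw":0.0075,"aperture":0.02},{"pos":[0,0.125,0],"yaw":0.0075,"aperture":0.02},{"pos":[0,0.2,0],"yaw":0.0075,"aperture":0.02},{"pos":[0,0.275,0],"yaw":0.0075,"aperture":0.02},{"pos":[-0.0067,0.35,0],"yaw":0.0075,"aperture":0.02},{"pos":[-0.0067,0.425,0],"yaw":0.0075,"aperture":0.02},{"pos":[-0.0083,0.5,0],"yaw":0.0075,"aperture":0.02},{"pos":[-0.0083,0.575,0],"yaw":0.0075,"aperture":0.02},{"pos":[-0.0083,0.6333,0],"yaw":0.0075,"aperture":0.02},{"pos":[-0.0083,0.6567,0],"yaw":0.0075,"aperture":0.02},{"pos":[-0.0083,0.6567,0],"yaw":0.0075,"aperture":0.02},{"pos":[-0.0083,0.6567,0],"yaw":0.0075,"aperture":0.02}]}}

```text
time: 7.15
ee_pos: [0.4265, 0.0793, 0.1189]
eef_rot: [0.007, 1.0, -0.001, -0.001]
ft_force: [0.5, 0.0, -1.9]
width: 0.0257
grip_force: 40.0
```

```bash
python3 d.py 0.43 0.0804 0.0755 1.556
```

```text
shift [-0.0035  0.0012  0.0434] turn 0.0016 pos [0.4265 0.0793 0.1189] q7 [-0.86  0.01  0.58  2.12 -0.01  1.02  1.28] F [ 0.5  0.  -1.9] t 7.15
```

To row units: 0.043 m / 0.6 = 0.0717, 0.04 m / 0.6 = 0.0667.

Call:
{"fn": "jog_arm", "kwargs": {"ticks": [{"pos":[-0.005,0.0017,0.0333],"aperture":0.02},{"pos":[-0.005,0.0017,0.0667],"aperture":0.02},{"pos":[-0.005,0.0017,0.0717],"aperture":0.02},{"pos":[-0.005,0.0017,0.0717],"aperture":0.02}]}}

```text
time: 7.55
ee_pos: [0.4294, 0.0798, 0.0763]
eef_rot: [0.007, 1.0, -0.001, -0.001]
ft_force: [0.2, 0.6, -1.3]
width: 0.0257
grip_force: 40.0
```

```bash
python3 d.py 0.43 0.0804 0.0755 1.556
python3 - <<'E'
from bench import r
import cv2,numpy as np
from h import *
s=r.read_state();t=s["ee_pos"];M=R.from_quat(s["eef_rot"]).as_matrix()
tip=t-M[:,0]*.15+M[:,2]*.0095
print("tip",tip)
o=[]
for n,w,h in(("top",130,100),("scene",190,130),("wrist",300,150)):
    c=r.camera(n)
    if n=="wrist": c["fish"]=1
    p=proj(c,[tip])[0]; print(n,p)
    x=int(np.clip(p[0]-w/2,0,640-w));y=int(np.clip(p[1]-h/2,0,480-h)); print(x,y)
    im=cv2.resize(c["img"][y:y+h,x:x+w,::-1],(400,int(400*h/w)),interpolation=2); q=((p-[x,y])*400/w).astype(int); cv2.circle(im,tuple(map(int,q)),5,(255,0,255),1); o.append(im)
out=np.zeros((600,800,3),np.uint8)
out[:o[0].shape[0],:400]=o[0];out[:o[1].shape[0],400:]=o[1];out[320:320+o[2].shape[0],:400]=o[2]
cv2.imwrite("pics/g1.png",out)
E
```

```text
shift [-0.0006  0.0006  0.0008] turn 0.0001 pos [0.4294 0.0798 0.0763] q7 [-0.85  0.1   0.59  2.15 -0.07  0.91  1.34] F [ 0.2  0.6 -1.3] t 7.55
tip [0.57937087 0.07758415 0.06660691]
top [309.44765624 233.01853722]
244 183
scene [337.51558822 262.99114542]
242 197
wrist [312.53391325 501.06955243]
162 330
```

View pics/g1.png

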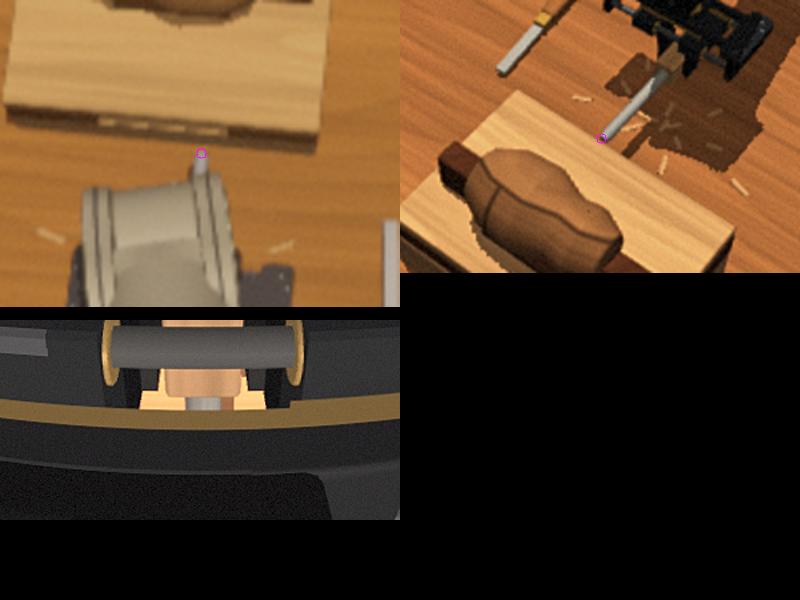

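The pin tip sits at the computed spot (magenta marker), just in front of the gap and right of its middle, as planned. Now into the gap, stopping short of the face.

To row units: -0.052 m / 0.6 = -0.0867, 0.001 m / 0.6 = 0.0017.

Call:
{"fn": "jog_arm", "kwargs": {"ticks": [{"pos":[0,-0.0083,0.0017],"aperture":0.02},{"pos":[-0.025,-0.0083,0.0017],"aperture":0.02},{"pos":[-0.05,-0.0083,0.0017],"aperture":0.02},{"pos":[-0.075,-0.0083,0.0017],"aperture":0.02},{"pos":[-0.0867,-0.0083,0.0017],"aperture":0.02},{"pos":[-0.0867,-0.0083,0.0017],"aperture":0.02}]}}

```text
time: 8.3
ee_pos: [0.4822, 0.0751, 0.0758]
eef_rot: [0.007, 1.0, -0.0, 0.0]
ft_force: [0.0, -0.3, -2.2]
width: 0.0257
grip_force: 40.0
```

```bash
python3 d.py 0.4916 0.0765 0.0755 1.556
```

```text
shift [-0.0094  0.0015  0.0003] turn 0.0016 pos [0.4822 0.0751 0.0758] q7 [-0.79  0.23  0.6   2.03 -0.16  0.93  1.45] F [ 0.  -0.3 -2.2] t 8.3
```

Creep forward until contact.

To row units: -0.006 m / 0.6 = -0.01, -0.004 m / 0.6 = -0.0067.

Call:
{"fn": "jog_arm", "kwargs": {"ticks": [{"pos":[-0.0033,0,0],"aperture":0.02},{"pos":[-0.0067,0,0],"aperture":0.02},{"pos":[-0.01,0,0],"aperture":0.02},{"pos":[-0.01,0,0],"aperture":0.02}], "lines": "1,4"}}

```text
time: 8.7
ee_pos: [0.4876, 0.0755, 0.0756]
eef_rot: [0.006, 1.0, 0.0, 0.0]
ft_force: [-1.0, 0.0, -1.7]
```

Call:
{"fn": "jog_arm", "kwargs": {"ticks": [{"pos":[-0.0017,0,0],"aperture":0.02},{"pos":[-0.0033,0,0],"aperture":0.02},{"pos":[-0.005,0,0],"aperture":0.02},{"pos":[-0.005,0,0],"aperture":0.02}], "lines": "1,4"}}

```text
time: 9.1
ee_pos: [0.4907, 0.0753, 0.0755]
eef_rot: [0.006, 1.0, 0.0, 0.0]
ft_force: [-0.7, 0.9, -2.4]
```

To row units: -0.002 m / 0.6 = -0.0033, -0.001 m / 0.6 = -0.0017.

Call:
{"fn": "jog_arm", "kwargs": {"ticks": [{"pos":[-0.0017,0,0],"aperture":0.02},{"pos":[-0.0033,0,0],"aperture":0.02},{"pos":[-0.0033,0,0],"aperture":0.02}], "lines": "1,4"}}

```text
time: 9.4
ee_pos: [0.4915, 0.0753, 0.0751]
eef_rot: [0.006, 1.0, -0.0, -0.001]
ft_force: [-5.6, -0.0, 0.1]
```

Call:
{"fn": "jog_arm", "kwargs": {"ticks": [{"pos":[-0.0017,0,0],"aperture":0.02},{"pos":[-0.0033,0,0],"aperture":0.02},{"pos":[-0.0033,0,0],"aperture":0.02}], "lines": "1,4"}}

```text
time: 9.7
ee_pos: [0.4917, 0.0753, 0.0744]
eef_rot: [0.006, 1.0, -0.0, -0.003]
ft_force: [-10.7, 0.5, 0.9]
```

Contact at the expected depth, force ~10 N. I'll ease off slightly and sweep toward +y.

To row units: 0.012 m / 0.6 = 0.02, 0.006 m / 0.6 = 0.01.

Call:
{"fn": "jog_arm", "kwargs": {"ticks": [{"pos":[0.0008,0.0033,-0.0012],"aperture":0.02},{"pos":[0.0008,0.0067,-0.0012],"aperture":0.02},{"pos":[0.0008,0.01,-0.0012],"aperture":0.02},{"pos":[0.0008,0.0133,-0.0012],"aperture":0.02},{"pos":[0.0008,0.0167,-0.0012],"aperture":0.02},{"pos":[0.0008,0.02,-0.0012],"aperture":0.02}], "lines": "1,4"}}

```text
time: 10.3
ee_pos: [0.4919, 0.086, 0.075]
eef_rot: [0.007, 1.0, -0.001, -0.003]
ft_force: [-7.9, -3.9, -2.2]
```

To row units: 0.01 m / 0.6 = 0.0167, 0.008 m / 0.6 = 0.0133.

Call:
{"fn": "jog_arm", "kwargs": {"ticks": [{"pos":[0,0.0033,0],"aperture":0.02},{"pos":[0,0.0067,0],"aperture":0.02},{"pos":[0,0.01,0],"aperture":0.02},{"pos":[0,0.0133,0],"aperture":0.02},{"pos":[0,0.0167,0],"aperture":0.02}], "lines": "1,4"}}

```text
time: 10.8
ee_pos: [0.4927, 0.0964, 0.0753]
eef_rot: [0.007, 1.0, -0.001, -0.002]
ft_force: [-0.3, -0.9, -2.8]
```

Contact force vanished: possibly at the hole. I'll test by pushing gently.

To row units: -0.003 m / 0.6 = -0.005, -0.002 m / 0.6 = -0.0033.

Call:
{"fn": "jog_arm", "kwargs": {"ticks": [{"pos":[-0.0017,0,0],"aperture":0.02},{"pos":[-0.0033,0,0],"aperture":0.02},{"pos":[-0.005,0,0],"aperture":0.02},{"pos":[-0.005,0,0],"aperture":0.02}], "lines": "1,4"}}

```text
time: 11.2
ee_pos: [0.4978, 0.0973, 0.0764]
eef_rot: [0.006, 1.0, 0.0, 0.0]
ft_force: [-0.2, 0.1, -1.5]
```

It's in (6 mm past the face, no force). Continue gently, watching side forces.

To row units: -0.006 m / 0.6 = -0.01, -0.004 m / 0.6 = -0.0067.

Call:
{"fn": "jog_arm", "kwargs": {"ticks": [{"pos":[-0.0033,0,0.0008],"aperture":0.02},{"pos":[-0.0067,0,0.0008],"aperture":0.02},{"pos":[-0.01,0,0.0008],"aperture":0.02},{"pos":[-0.01,0,0.0008],"aperture":0.02}], "lines": "1,4"}}

```text
time: 11.6
ee_pos: [0.5037, 0.0973, 0.0758]
eef_rot: [0.006, 1.0, 0.0, 0.0]
ft_force: [0.3, 1.0, -2.5]
```

To row units: -0.012 m / 0.6 = -0.02, -0.009 m / 0.6 = -0.015.

Call:
{"fn": "jog_arm", "kwargs": {"ticks": [{"pos":[-0.005,0,0],"aperture":0.02},{"pos":[-0.01,0,0],"aperture":0.02},{"pos":[-0.015,0,0],"aperture":0.02},{"pos":[-0.02,0,0],"aperture":0.02},{"pos":[-0.02,0,0],"aperture":0.02}], "lines": "1,4"}}

```text
time: 12.1
ee_pos: [0.5159, 0.0971, 0.0758]
eef_rot: [0.006, 1.0, 0.0, 0.0]
ft_force: [0.2, 2.3, -2.1]
```

To row units: -0.014 m / 0.6 = -0.0233, -0.012 m / 0.6 = -0.02.

Call:
{"fn": "jog_arm", "kwargs": {"ticks": [{"pos":[-0.005,0,0],"aperture":0.02},{"pos":[-0.01,0,0],"aperture":0.02},{"pos":[-0.015,0,0],"aperture":0.02},{"pos":[-0.02,0,0],"aperture":0.02},{"pos":[-0.0233,0,0],"aperture":0.02},{"pos":[-0.0233,0,0],"aperture":0.02}], "lines": "1,4"}}

```text
time: 12.7
ee_pos: [0.5298, 0.0969, 0.0758]
eef_rot: [0.006, 1.0, 0.0, 0.0]
ft_force: [0.7, 2.4, -2.4]
```

To row units: -0.005 m / 0.6 = -0.0083, -0.004 m / 0.6 = -0.0067.

Call:
{"fn": "jog_arm", "kwargs": {"ticks": [{"pos":[-0.0033,0.0017,0],"aperture":0.02},{"pos":[-0.0067,0.0017,0],"aperture":0.02},{"pos":[-0.0083,0.0017,0],"aperture":0.02},{"pos":[-0.0083,0.0017,0],"aperture":0.02}], "lines": "1,4"}}

```text
time: 13.1
ee_pos: [0.5346, 0.0975, 0.0758]
eef_rot: [0.007, 1.0, -0.0, 0.0]
ft_force: [0.5, -0.0, -1.2]
```

Call:
{"fn": "jog_arm", "kwargs": {"ticks": [{"pos":[-0.0017,0,0],"aperture":0.02},{"pos":[-0.0033,0,0],"aperture":0.02},{"pos":[-0.005,0,0],"aperture":0.02},{"pos":[-0.005,0,0],"aperture":0.02}], "lines": "1,4"}}

```text
time: 13.5
ee_pos: [0.5369, 0.0977, 0.0755]
eef_rot: [0.006, 1.0, -0.0, -0.001]
ft_force: [-3.9, -0.1, -0.4]
```

To row units: -0.002 m / 0.6 = -0.0033, -0.001 m / 0.6 = -0.0017.

Call:
{"fn": "jog_arm", "kwargs": {"ticks": [{"pos":[-0.0017,0,0],"aperture":0.02},{"pos":[-0.0033,0,0],"aperture":0.02},{"pos":[-0.0033,0,0],"aperture":0.02}], "lines": "1,4"}}

```text
time: 13.8
ee_pos: [0.5372, 0.0977, 0.0748]
eef_rot: [0.006, 1.0, -0.0, -0.003]
ft_force: [-9.9, 0.9, 0.7]
```

Call:
{"fn": "jog_arm", "kwargs": {"ticks": [{"pos":[0,0,0.0017],"aperture":0.02},{"pos":[0,0,0.0033],"aperture":0.02},{"pos":[0,0,0.005],"aperture":0.02},{"pos":[0,0,0.0067],"aperture":0.02},{"pos":[0,0,0.0067],"aperture":0.02}], "grip_n": 15}}

```text
time: 14.3
ee_pos: [0.5376, 0.0977, 0.0708]
eef_rot: [0.006, 1.0, -0.0, -0.002]
ft_force: [-7.3, 0.0, -0.9]
width: 0.0259
grip_force: 15.0
```

Firmly bottomed. Lower the handle so it takes its resting tilt before release.

To row units: 0.002 m / 0.6 = 0.0033, 0.001 m / 0.6 = 0.0017.

Call:
{"fn": "jog_arm", "kwargs": {"ticks": [{"pos":[0,0,0.0017],"aperture":0.02},{"pos":[0,0,0.0033],"aperture":0.02},{"pos":[0,0,0.0033],"aperture":0.02}], "lines": "1,4"}}

```text
time: 14.6
ee_pos: [0.5378, 0.0978, 0.0689]
eef_rot: [0.006, 1.0, -0.0, -0.002]
ft_force: [-6.6, -0.0, -1.1]
```

Call:
{"fn": "jog_arm", "kwargs": {"ticks": [{"pos":[0,0,0.0017],"aperture":0.02},{"pos":[0,0,0.0033],"aperture":0.02},{"pos":[0,0,0.005],"aperture":0.02},{"pos":[0,0,0.005],"aperture":0.02}], "lines": "1,4"}}

```text
time: 15.0
ee_pos: [0.5381, 0.0978, 0.0663]
eef_rot: [0.006, 1.0, -0.0, -0.001]
ft_force: [-6.3, 0.1, 1.4]
```

Call:
{"fn": "jog_arm", "kwargs": {"ticks": [{"aperture":0.028},{"aperture":0.034},{"aperture":0.045},{"aperture":0.06},{"aperture":0.06},{"aperture":0.06}], "grip_n": 3}}

```text
time: 15.6
ee_pos: [0.5394, 0.0977, 0.0668]
eef_rot: [0.006, 1.0, 0.0, 0.0]
ft_force: [-0.6, 0.8, -0.1]
width: 0.0561
grip_force: 0.0
```

```bash
python3 - <<'E'
from bench import r
import cv2,numpy as np
o=np.zeros((480,800,3),np.uint8)
for i,(n,x,y,w,h) in enumerate((("scene",270,180,120,120),("top",260,180,100,100))):
    o[:400,i*400:(i+1)*400]=cv2.resize(r.camera(n)["img"][y:y+h,x:x+w,::-1],(400,400),interpolation=2)
cv2.imwrite("pics/rel.png",o)
E
```

```text
(no output)
```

View pics/rel.png

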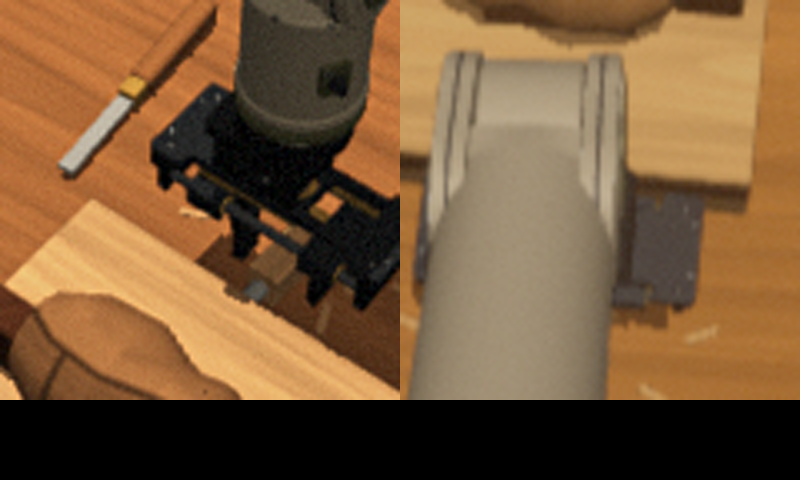

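The rod stays in the gap, with its handle between the open fingers and only a short piece of pin showing. I'll retreat upward and verify.

To row units: -0.19 m / 0.6 = -0.3167, -0.17 m / 0.6 = -0.2833.

Call:
{"fn": "jog_arm", "kwargs": {"ticks": [{"pos":[0,0,-0.0167],"aperture":0.07},{"pos":[0,0,-0.05],"aperture":0.07},{"pos":[0,0,-0.1],"aperture":0.07},{"pos":[0.0333,0,-0.1667],"aperture":0.07},{"pos":[0.0833,0,-0.2333],"aperture":0.07},{"pos":[0.1333,0,-0.2833],"aperture":0.07},{"pos":[0.1833,0,-0.3167],"aperture":0.07},{"pos":[0.1833,0,-0.3167],"aperture":0.07}]}}

```text
time: 16.5
ee_pos: [0.4283, 0.0995, 0.2604]
eef_rot: [0.006, 1.0, 0.003, 0.002]
ft_force: [-0.3, -1.3, -0.7]
width: 0.07
grip_force: 0.0
```

```bash
python3 - <<'E'
from bench import r
import cv2,numpy as np
from h import *
w=r.camera("wrist");w["fish"]=1
s=r.camera("scene")
q=np.array([.642,.1173-.022,0]);u=np.array([.9999,-.0148,0])
print("expected butt-top px if home & level:",proj(w,[q-.155*u+[0,0,.081]]),proj(s,[q-.155*u+[0,0,.081]]),"handle front top:",proj(w,[q-.075*u+[0,0,.081]]),proj(s,[q-.075*u+[0,0,.081]]))
o=np.zeros((560,800,3),np.uint8)
o[:400,:400]=cv2.resize(s["img"][180:300,270:390,::-1],(400,400),interpolation=2)
o[:400,400:]=cv2.resize(w["img"][150:450,150:450,::-1],(400,400),interpolation=2)
cv2.imwrite("pics/fin.png",o)
E
```

```text
expected butt-top px if home & level: [[311.59543708 285.15568033]] [[366.58062971 238.79024923]] handle front top: [[311.56100109 355.57676708]] [[347.28893356 260.01355445]]
```

View pics/fin.png

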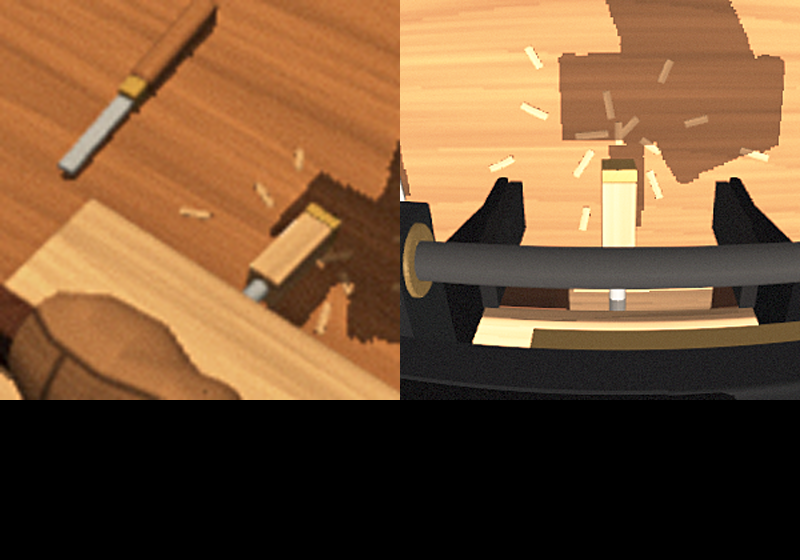

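The rod stands in the gap with the butt plate at scene (367,244). That is where a fully home rod with a slight rest tilt should be, and the other tools haven't moved. Handing in.

Call:
{"fn": "jog_arm", "kwargs": {"ticks": [{"aperture":0.07},{"aperture":0.07},{"aperture":0.07},{"aperture":0.07},{"aperture":0.07}], "lines": "1,1"}}

```text
time: 17.1
```

```bash
python3 -c "
from bench import r
import cv2,numpy as np
a=r.camera('scene')['img'][180:300,270:390].astype(int);
b=r.camera('scene')['img'][180:300,270:390].astype(int);print(abs(a-b).max())
print(r.close_job())"
```

```text
59
the job is handed in; nothing more can be done
None
```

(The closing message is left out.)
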